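# Pack up and set the bracket's foot

### The job

The free end of the small work-rest bracket is unsupported. Push the wooden packer along its guide until it is fully home against the back stop, gently, then turn the bar knob clockwise (seen from above) to screw the foot down until its pad just bears on the packer and lightly nips it, without jacking the bracket, and let go. Leave the wax tin, the sanding block and the chisel where they are.

Things in the scene. Friction and masses are not known exactly. Their poses are not given: they have to be found in the camera images.
- bracket: Fixed dark steel bracket, bolted to the bench at the back. Origin on the bench top, exactly under the foot's spindle axis; x from the free front end to the bolted back, z up. A 50 mm wide steel arm, 48 to 60 mm above the bench, runs from x = -30 to +170 mm; a wooden work rest on it (x from +95 mm, 150 mm wide) tops out at 76 mm.
- back_stop: Rubber-faced wooden strip 16 mm high across the end of the guide. Origin on the bench, in the middle of the face that the packer's front end meets; at rest that face is at x = +42 mm in the bracket's frame. The rubber gives 1 mm per 4 N pushed along +x, 5 mm at most; over 25 N rams it.
- home (a point): Where the packer's origin belongs when it is home: on the bench, at x = -18 mm, y = 0 in the bracket's frame.
- packer: Loose plain light wooden packer 120 x 84 x 18 mm, 0.1 to 0.2 kg, lying before or partly in the guide's mouth, one end towards it. Origin at the centre of its underside, x along its length towards the bracket within 0.1 rad, z up. It starts 55 to 80 mm short of home. When home its outer end is 78 mm in front of the spindle axis.
- knob_grip (a point): Point on the spindle axis in the black bar knob on top of the bracket's front end, at the height to grip; x axis along the bar, z up. The bar is 54 mm long, 13 mm thick and 32 mm tall, from 20 mm under this point to 12 mm over it. At the start it is 96 mm above the bench, the bar along the bracket's x.
- wax_tin: Open round tin of wax, 61 mm across, 18 mm high, a bystander. Origin at the centre of its underside.
- sanding_block: Wooden sanding block about 93 x 87 x 34 mm, a bystander. Origin at the centre of its underside.
- chisel: Wood-handled chisel 79 x 183 x 23 mm, a bystander. Origin at the centre of its underside.
- guide_mouth (a point): Middle of the guide's open end, on the bench, at x = -28 mm in the bracket's frame. From here two fixed wooden rails, 12 mm high, inner faces 86 mm apart, lead the packer along the bracket's +x to the back stop; in front of here they spread to about 112 mm at x = -60 mm. Axes as the bracket's.
- knob: The knob with its spindle and, under the arm, the foot's round pad, 77 mm across with three rubber studs; all turn together. Origin on the axis at the knob's underside, 76 mm above the bench at the start. Clockwise from above lowers all by 2.4 mm per radian, for 5 rad at most. The pad sits higher or lower on the spindle from run to run: 2 to 8 mm above the packer's top at the start.
- foot_axis (a point): Bench point under the foot, at the bracket's origin. Feel: the free thread takes about 0.04 N m and stays as it is left. Once the pad meets the packer, rubber and thread give, so the load grows by about 15 to 20 N per radian, and the pad's rubbing adds roughly 0.02 N m of knob torque per N of load while turning (less soon after stopping). A light nip is 4 to 12 N; over 22 N jacks the bracket.
Not all that is in view belongs to the job. Several things look just like the packer: the one meant starts farthest to the robot's left.

How it is judged:
By the outcome, as a careful person would: the job done as asked, in the order asked, and still so for the second after the job is handed in, with the robot touching nothing.
It also fails if it takes over 72 s, if anything falls off the work surface, if the arm or the gripper's body presses on something with over 40 N, if the wrist force passes 120 N, or if a joint passes its speed limit or range.

### The arm

A 7-joint arm with a two-finger parallel gripper is mounted at the origin on a cart in front of the work surface, level with it; the furniture and walls round the work are solid. World frame = base frame: x ahead of the robot, y to its left, z up, the work surface at z = 0. Lengths are in m, angles in rad, forces in N, time in s.
With the tool pointing down it reaches from about 0.375 to 0.925 m from the base axis. Payload 3.1 kg.
Tool frame: the origin (TCP) lies between the finger pads; the fingertips stand 19 mm ahead of it and the grasp point (between the pads) is the TCP; z points along the fingers, y is the direction in which the jaws open and shut (so a half turn about z gives the same grasp; the last joint's range is limited). The gripper opens to 85 mm and grips with 20 to 120 N. Pads are 22 mm wide; open, the fingers measure 114 mm over their backs; the gripper's body (76 mm by 85 mm) begins 54 mm behind the grasp point. The pads swing forward as they close: fully open they stand 13 mm farther back than shut.
Start: joints at [1.248, 0.383, 0.044, 1.598, -0.018, 1.161, -0.05], TCP at [0.145, -0.634, 0.25] pointing down, gripper open.
Joint ranges: [-2.61, 2.61], [-0.41, 2.15], [-1.48, 1.57], [0, 2.5], [-1.57, 4.71], [0.05, 1.97], [-2.85, 2.85]. Speed limits (rad/s): [2.79, 2.79, 3.14, 3.14, 3.14, 3.14, 3.14].

### API

Orientations are given as a unit quaternion [x, y, z, w].
In Python, from bench import move_ptp, movel, move_j, move_gripper, pause, inverse_kinematics, read_camera, camera_params, MotionError, sign_off, look_for, tip_of, read_time_s, read_qpos, read_joint_vel, read_effort, read_eef_pos, read_tcp_rot, read_ft_force, read_ft_torque, read_finger_gap gives the robot as it stands. Calls block until the motion is done:
- move_ptp(position, orientation): joint-space move of the TCP to a pose.
- movel(position, orientation=None, speed=0.15): straight line of the TCP; orientation=None keeps the orientation; speed is the mean speed in m/s.
- move_j(angles): joint-space move.
- move_gripper(opening, effort=None): finger opening in m; effort is the grip in N (None keeps the last); returns when the fingers have stopped.
- pause(seconds).
- inverse_kinematics(position, orientation): joint angles nearest the present ones, or None.
- read_camera(name): name is "scene" or "top" or "wrist"; returns the picture (480x640x3 uint8, red, green, blue); there is no depth.
- camera_params(name): a dict with "K" (3x3 intrinsics, pixels), "dist_coeffs" ([k1, k2, p1, p2, k3] as OpenCV has them; the pictures are not rectified), "camera_from_world" (4x4, takes a point from world to camera coordinates). Camera axes: x right, y down, z forward; pixel columns grow to the right and rows downward; lengths in m; the calibration is good to about 2 mm. A picture is of the moment at which its call begins: read the wrist's pose just before it. camera_params takes no time and is no camera call; for the wrist camera it gives the pose at the moment of the call.
A pose or a line that the arm cannot do raises MotionError and nothing moves.
- sign_off(): hands the job in, once; it reports no verdict.
Trained networks look in the newest picture that a camera, given by its name, has taken for a name from the list of things; names that differ only in an ending like _2 or _b are one class to them, and where a whole thing is asked for, a point or a joint stands for the part that bears it (a point fixed in the world has none). Each returns a list of dicts, best first, with "confidence" (0 to 1); they miss things now and then, are a little off and sometimes report something else, mostly with a low value. They report only what shows in the picture. A call takes as long as a camera call. They do not tell look-alikes from the thing itself.
- look_for(camera, name): "at" ([column, row] in pixels, amid what is visible of it).
- tip_of(camera, name): "at" ([column, row] in pixels: a listed point, or the origin of a listed thing).
Readings, each from a call of its own:
- read_time_s(): time.
- read_qpos(): joint angles.
- read_joint_vel(): joint speeds.
- read_effort(): joint torques, N m.
- read_eef_pos(): TCP position.
- read_tcp_rot(): TCP orientation.
- read_ft_force(): force on the tool from outside, world axes, zero at the start.
- read_ft_torque(): the same for the moment, N m.
- read_finger_gap(): finger opening in m.
Only numpy, scipy, OpenCV 4.12 (cv2) and the standard library are available. Lean on these libraries where they do the work, as an engineer would, in place of code of your own. Each camera call takes 0.05 s, during which the arm holds its last target.

## Working session

There is one attempt and no reset: what is moved stays moved. The work goes in short steps, each a Python script; the robot and the scene stay as the last script left them, time stands still between calls to the robot, and variables do not carry over. Pictures are saved under pics/ and viewed, and the job is handed in when it is done.

```bash
ls; mkdir -p pics; cat > h.py <<'E'
import numpy as np, cv2
from bench import *
def shot(n,f):
    im=read_camera(n); cv2.imwrite('pics/'+f,im[:,:,::-1]); return im
def ray(n,px,z,P=None):
    P=P or camera_params(n); K=np.array(P["K"]);d=np.array(P["dist_coeffs"]);T=np.array(P["camera_from_world"])
    u=cv2.undistortPoints(np.array([[px]],float),K,d)[0,0]
    R=T[:3,:3];c=-R.T@T[:3,3];v=R.T@np.array([u[0],u[1],1]); return c+v*(z-c[2])/v[2]
def proj(n,p):
    P=camera_params(n);K=np.array(P["K"]);d=np.array(P["dist_coeffs"]);T=np.array(P["camera_from_world"])
    return cv2.projectPoints(np.atleast_2d(np.array(p,float)),cv2.Rodrigues(T[:3,:3])[0],T[:3,3],K,d)[0][:,0]
E
python3 - <<'E'
from h import *
print(read_time_s(),read_eef_pos(),read_tcp_rot(),read_finger_gap())
for c in ["scene","top"]:
    shot(c,c+"0.png")
    P=camera_params(c);T=np.array(P["camera_from_world"]);print(c,-T[:3,:3].T@T[:3,3])
    for n in ["packer","knob_grip","guide_mouth","foot_axis","home","back_stop","bracket","wax_tin","sanding_block","chisel"]:
        z={"knob_grip":.096}.get(n,0)
        for r in tip_of(c,n)[:5]: print(c,n,np.round(r["at"],1),round(r["confidence"],2),ray(c,r["at"],z).round(4))
print(read_time_s())
E
```

```text
pics
0.0 [ 0.14469063 -0.6327742   0.2488623 ] [ 9.93684383e-01  1.12203502e-01 -2.21990993e-04 -1.29276450e-03] 0.08568939048957422
scene [ 0.06282533 -0.46510585  0.56608088]
scene packer [346.4 394.1] 0.83 [ 0.436  -0.1369  0.    ]
scene packer [482.2 314.8] 0.7 [ 0.7373 -0.1797  0.    ]
scene packer [307.9 320.7] 0.56 [0.5053 0.0205 0.    ]
scene knob_grip [344.6 252.5] 0.75 [0.5969 0.0258 0.096 ]
scene knob_grip [359.7 290.4] 0.17 [ 0.5364 -0.0646  0.096 ]
scene knob_grip [307.8 317.7] 0.15 [ 0.4346 -0.057   0.096 ]
scene guide_mouth [332.8 303.2] 0.55 [0.5701 0.0249 0.    ]
scene foot_axis [347.8 301.2] 0.65 [0.5938 0.0104 0.    ]
scene foot_axis [329.8 232.6] 0.24 [0.7403 0.2043 0.    ]
scene home [337.8 300.8] 0.81 [0.5815 0.0236 0.    ]
scene back_stop [360.8 291.1] 0.75 [0.633  0.0144 0.    ]
scene bracket [344.5 300.4] 0.97 [0.5911 0.0161 0.    ]
scene wax_tin [293.2 271.2] 0.87 [0.5841 0.1484 0.    ]
scene sanding_block [421.2 347.1] 0.59 [ 0.5937 -0.1532  0.    ]
scene chisel [332.1 233.5] 0.91 [0.7413 0.1981 0.    ]
top [0.4118289  0.06519542 1.25381688]
top packer [417
[... 168 characters left out ...]
26.5] 0.28 [0.6264 0.0168 0.    ]
top knob_grip [338.5 235.4] 0.97 [0.5907 0.0074 0.096 ]
top knob_grip [259.4 180.2] 0.45 [0.7107 0.1823 0.096 ]
top guide_mouth [338.  252.7] 0.7 [0.5646 0.0034 0.    ]
top home [330.8 249.3] 0.63 [0.5724 0.0203 0.    ]
top back_stop [331.4 240.5] 0.69 [0.5931 0.0191 0.    ]
top back_stop [336.5 223.9] 0.66 [0.6328 0.0075 0.    ]
top bracket [331.2 241.2] 0.9 [0.5915 0.0196 0.    ]
top wax_tin [277.9 245.2] 0.57 [0.5801 0.144  0.    ]
top wax_tin [258.  179.9] 0.54 [0.7362 0.1953 0.    ]
top wax_tin [335.  251.9] 0.21 [0.5664 0.0104 0.    ]
top sanding_block [406.2 244.2] 0.63 [ 0.5871 -0.1566  0.    ]
top chisel [258.1 180.1] 0.59 [0.7357 0.1951 0.    ]
1.1
```

View pics/scene0.png

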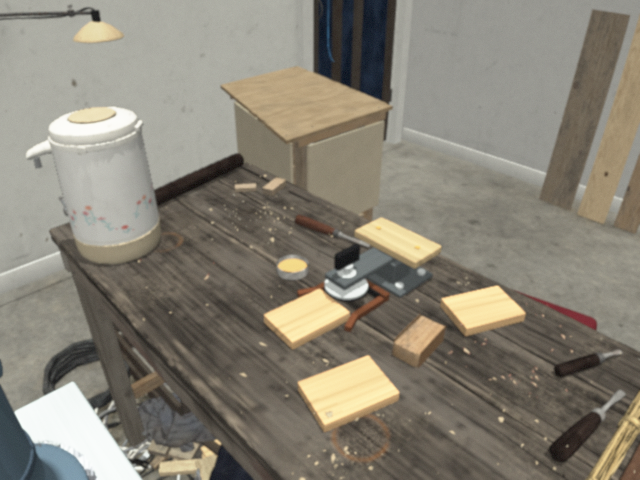

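View pics/top0.png

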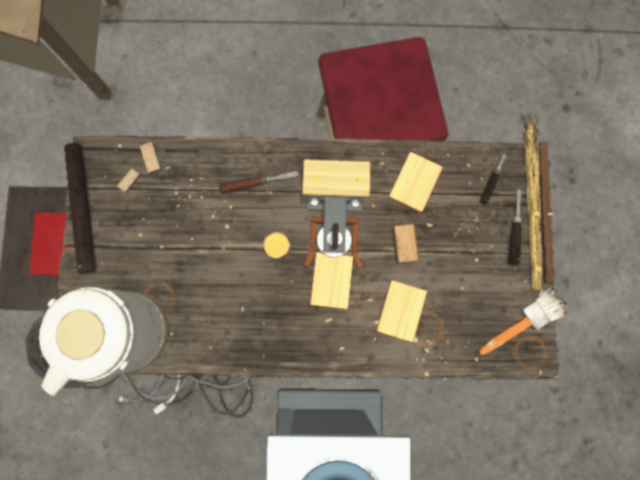

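```bash
python3 -c "
import cv2
a=cv2.imread('pics/top0.png')[150:350,230:450];cv2.imwrite('pics/topc.png',cv2.resize(a,None,fx=3,fy=3,interpolation=3)[:600,:660])
a=cv2.imread('pics/scene0.png')[210:360,240:440];cv2.imwrite('pics/scc.png',cv2.resize(a,None,fx=4,fy=4,interpolation=3))"
```

```text
(no output)
```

View pics/topc.png

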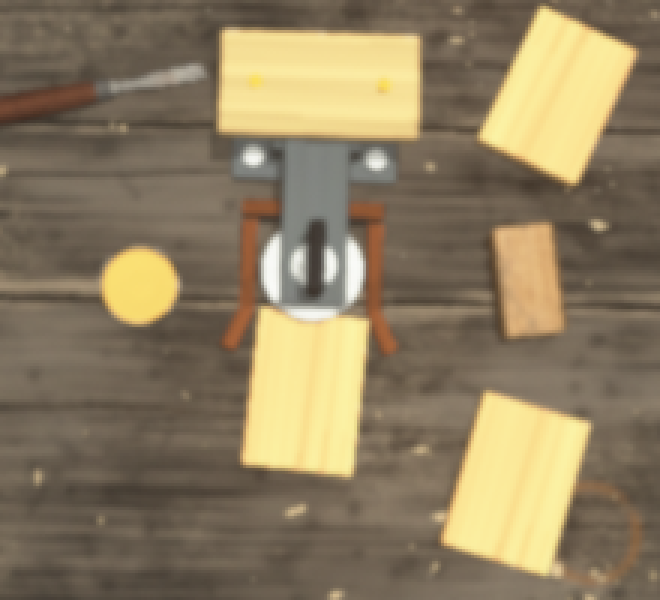

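View pics/scc.png

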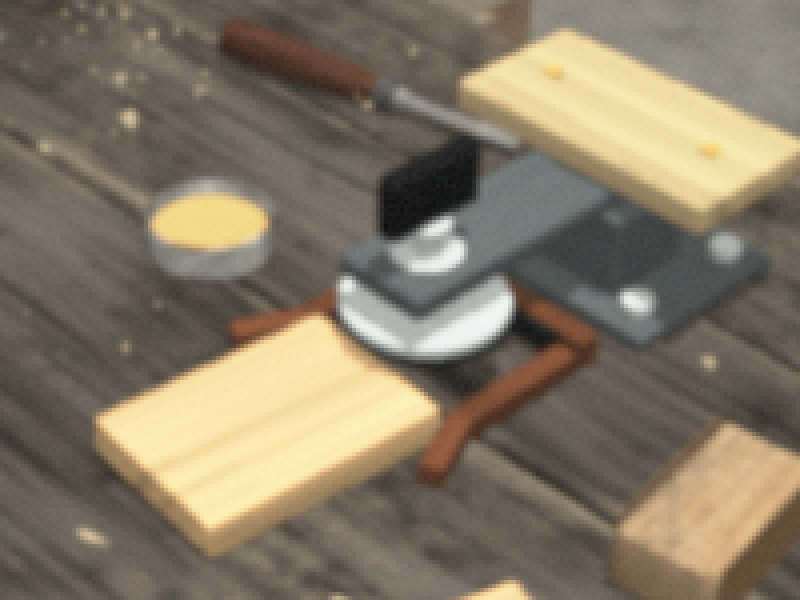

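The three look-alikes in the top view are at (331,280), (398,308) and (417,183). The wide board at (336,178) is the work rest. Top-view left is robot-left (+y), so (331,280), lying at the guide's mouth with y≈+0.019, is the packer. The enlarged crop agrees. Next I'll get a finer measurement of it and of the bracket.

```bash
cat >> h.py <<'E'
def q(a): return [np.cos(a/2),np.sin(a/2),0,0]
E
python3 - <<'E'
from h import *
im=cv2.imread('pics/top0.png'); hsv=cv2.cvtColor(im,cv2.COLOR_BGR2HSV)
m=((hsv[...,2]>170)&(hsv[...,1]>60)&(hsv[...,0]<35)).astype(np.uint8)
n,l,s,c=cv2.connectedComponentsWithStats(m)
for i in range(1,n):
    if s[i,4]>600:
        cn=max(cv2.findContours((l==i).astype(np.uint8),0,cv2.CHAIN_APPROX_NONE)[0],key=cv2.contourArea)[:,0]
        z=.076 if s[i,1]<165 else .018
        w=np.array([ray("top",p,z)[:2] for p in cn],np.float32)
        r=cv2.minAreaRect(w);print(c[i].round(),np.round(r[0],4),np.round(r[1],4),round(r[2],2))
move_ptp([.42,.01,.34],q(0.0))
print(read_time_s(),read_qpos().round(3))
P=camera_params("wrist");T=np.array(P["camera_from_world"]);print(-T[:3,:3].T@T[:3,3],T[:3,:3].round(2))
shot("wrist","w1.png")
for n in ["packer","knob_grip","guide_mouth","foot_axis","home","back_stop","bracket"]:
    z={"knob_grip":.096}.get(n,0)
    for r in tip_of("wrist",n)[:3]: print(n,np.round(r["at"],1),round(r["confidence"],2),ray("wrist",r["at"],z,P).round(4))
for a in [0,np.pi/2,np.pi,-np.pi/2]:
    k=inverse_kinematics([.59,.008,.15],q(a)); print(a,None if k is None else np.round(k,3))
print(read_ft_force(),read_ft_torque())
E
```

```text
[534. 210.] [ 0.6709 -0.4353] [0.3702 0.0252] 0.08
[416. 181.] [ 0.72   -0.1663] [0.0828 0.1169] 64.83
[336. 177.] [0.7252 0.0129] [0.1491 0.0809] 89.04
[406. 243.] [ 0.5882 -0.1528] [0.0841 0.0441] 6.36
[332. 281.] [0.4998 0.0184] [0.0873 0.1227] 84.15
[402. 311.] [ 0.4321 -0.1422] [0.1053 0.1229] 72.39
[ 80. 334.] [0.3671 0.5866] [0.1055 0.1056] 3.76
3.6 [ 0.745 -0.143 -0.774  1.964 -0.104  1.282 -1.566]
[0.50216606 0.00945188 0.46283226] [[-0.   -1.   -0.  ]
 [-0.95  0.    0.32]
 [-0.32  0.   -0.95]]
packer [312.9 117.3] 0.82 [0.495  0.0225 0.    ]
home [316.5  40.5] 0.57 [ 0.573  0.018 -0.   ]
bracket [316.5  24. ] 0.93 [0.5891 0.0179 0.    ]
0 [ 0.614  0.541 -0.88   1.797  0.48   1.033 -2.021]
1.5707963267948966 [ 0.585  0.524 -0.838  1.798  0.451  1.023 -0.429]
3.141592653589793 [ 0.831  0.763 -1.246  1.789  0.783  1.19   0.913]
-1.5707963267948966 [-0.81   0.542  0.929  1.864 -0.514  0.997 -2.8  ]
[ 0.70444668 -0.04874424  0.58851922] [-0.00108732 -0.03605482 -0.02433799]
```

View pics/w1.png

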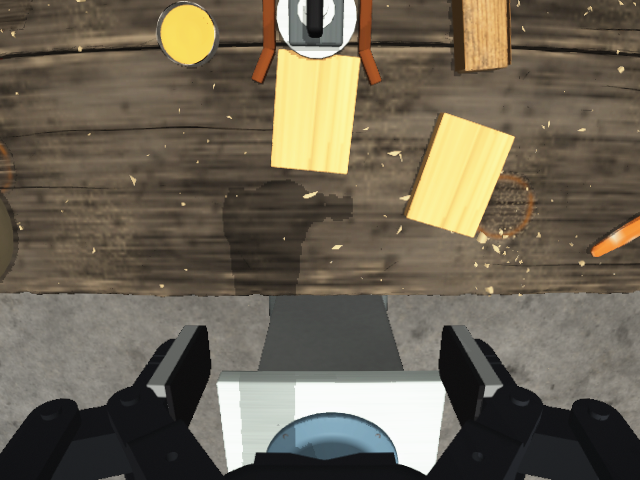

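The packer shows in the wrist view with corners at about (279,49), (360,55), (347,174) and (271,165), and the mouth is just ahead of it. I'll use the tool turned by π, which keeps the camera away from the bracket and leaves joint 7 its clockwise travel, and take a close look at the knob.

```bash
python3 - <<'E'
from h import *
k=np.array(inverse_kinematics([.60,.012,.33],q(0.0)));print(k.round(2))
k[6]+=np.pi; move_j(k)
print(read_time_s(),read_qpos().round(3),read_eef_pos().round(4),read_tcp_rot().round(4))
P=camera_params("wrist");T=np.array(P["camera_from_world"]);print(-T[:3,:3].T@T[:3,3],T[:3,:3].round(2).tolist())
shot("wrist","w2.png")
for n in ["packer","knob_grip","guide_mouth","foot_axis","home","back_stop","bracket"]:
    z={"knob_grip":.096}.get(n,0)
    for r in tip_of("wrist",n)[:3]: print(n,np.round(r["at"],1),round(r["confidence"],2),ray("wrist",r["at"],z,P).round(4))
for o in [(0.590,.0152,-.017)]:
    print(proj("wrist",[[.59,.0152,.108],[.59-.03,.0152+.025,.06],[.56,-.01,.06],[.59,.0152,0]]))
E
```

```text
[ 0.67  0.38 -0.97  1.59  0.32  1.34 -1.9 ]
6.3833 [ 0.675  0.38  -0.967  1.591  0.319  1.339  1.238] [0.5999 0.012  0.3301] [ 1.e-04  1.e+00 -1.e-04 -0.e+00]
[0.51738981 0.01270923 0.4528961 ] [[0.0, 1.0, 0.0], [0.95, -0.0, 0.32], [0.32, 0.0, -0.95]]
packer [174.2  29.1] 0.86 [ 0.4348 -0.1409  0.    ]
packer [171.3 295.2] 0.82 [ 0.7335 -0.1765  0.    ]
packer [332.7  94.3] 0.6 [0.501  0.0218 0.    ]
knob_grip [328.9 199. ] 0.91 [0.593  0.0169 0.096 ]
knob_grip [328.2 154.3] 0.4 [0.5538 0.0162 0.096 ]
guide_mouth [331.9 155.3] 0.86 [0.5647 0.0212 0.    ]
guide_mouth [328.  181.6] 0.71 [0.5936 0.017  0.    ]
bracket [327.9 180. ] 0.58 [0.5918 0.0169 0.    ]
[[327.04903783 198.33584536]
 [353.05125198 156.91843424]
 [300.24009039 156.91798183]
 [326.3733151  178.25747475]]
```

View pics/w2.png

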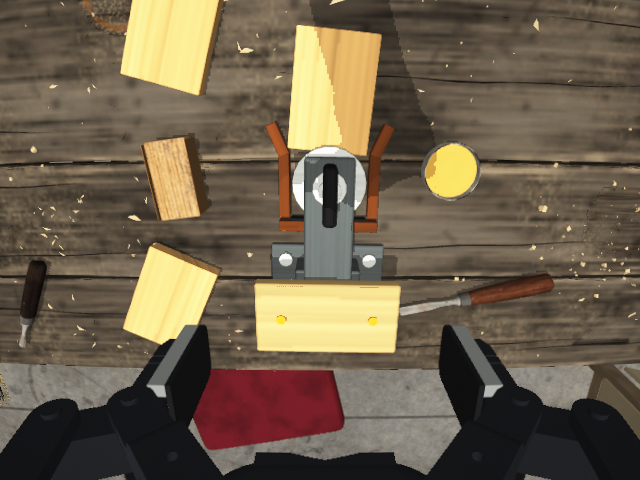

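```bash
python3 -c "
import cv2
a=cv2.imread('pics/w2.png')[15:245,240:430];cv2.imwrite('pics/w2a.png',cv2.resize(a,None,fx=2.6,fy=2.6,interpolation=2))
a=cv2.imread('pics/w2.png')[140:240,270:390];cv2.imwrite('pics/w2b.png',cv2.resize(a,None,fx=6,fy=6,interpolation=2))"
```

```text
(no output)
```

View pics/w2a.png

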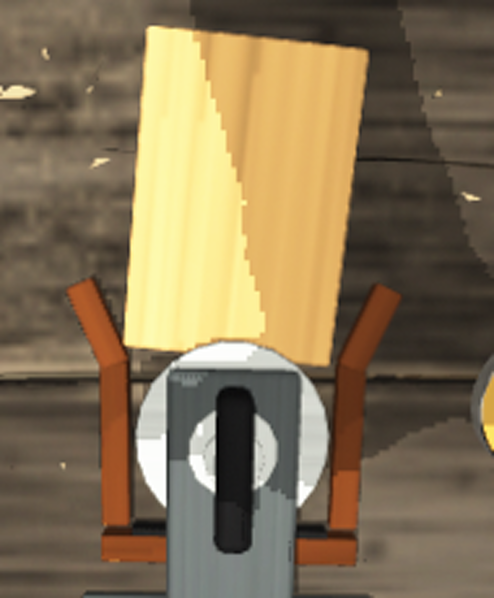

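View pics/w2b.png

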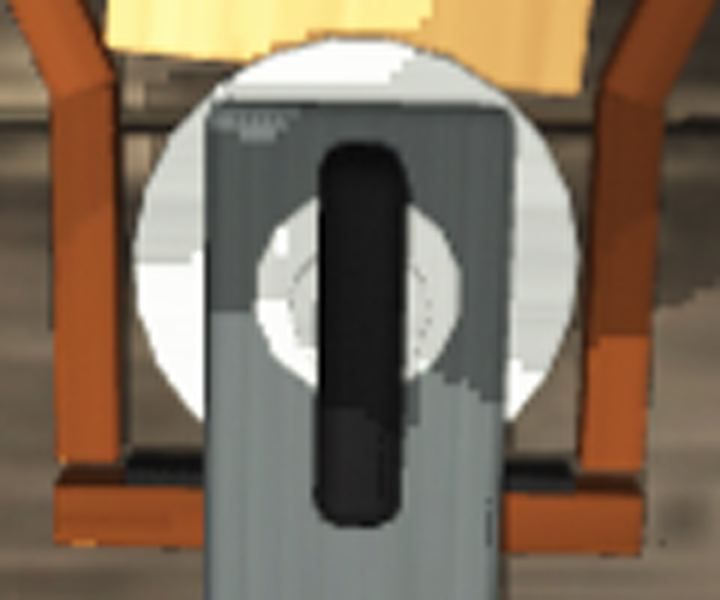

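```bash
python3 - <<'E'
from h import *
P=camera_params("wrist")
f=lambda p,z:ray("wrist",p,z,P)
def yaw(a,b): d=b-a; return np.arctan2(d[1],d[0])
a,b=f((330.8,163.8),.108),f((329.2,227.5),.108);print("bar",(a+b)/2,yaw(a,b),np.linalg.norm(a-b))
L,R=f((289.7,154.2),.012),f((370,156.3),.012);L2,R2=f((290.3,216.3),.012),f((366.7,218.3),.012)
print("mouth",(L+R)/2,np.linalg.norm(L-R),"rear",(L2+R2)/2,np.linalg.norm(L2-R2),"yaw",yaw((L+R)/2,(L2+R2)/2),yaw(L,R)-np.pi/2)
c=[f(p,.018) for p in[(296.5,25.4),(381.5,34.2),(366.9,155.4),(287.7,147.7)]]
print("packer",np.mean(c,0),[np.linalg.norm(c[i]-c[i-1]) for i in range(4)],yaw(c[0],c[3]),yaw(c[1],c[2]),np.array(c).round(4))
E
```

```text
bar [0.5882958  0.01771541 0.108     ] -0.020712640999107853 0.05553447946123164
mouth [0.56339619 0.01885098 0.012     ] 0.08563257722644364 rear [0.63166349 0.01760874 0.012     ] 0.0852654639630419 yaw -0.018194742699958726 -0.025553805164397758
packer [0.49998677 0.02175886 0.018     ] [np.float64(0.11836558401292296), np.float64(0.08333621776997076), np.float64(0.11853031042783588), np.float64(0.08345590438586244)] -0.09530574593639433 -0.09429494108346959 [[ 0.4371 -0.0141  0.018 ]
 [ 0.4449  0.0689  0.018 ]
 [ 0.5629  0.0577  0.018 ]
 [ 0.555  -0.0254  0.018 ]]
```

```bash
cat >> h.py <<'E'
O=np.array([.590,.0178]);YB=-.020
def W(x,y,z):
    c,s=np.cos(YB),np.sin(YB); return [O[0]+c*x-s*y,O[1]+s*x+c*y,z]
def Binv(p):
    d=np.array(p[:2])-O;c,s=np.cos(YB),np.sin(YB); return np.array([c*d[0]+s*d[1],-s*d[0]+c*d[1]])
E
python3 - <<'E'
from h import *
A=np.pi+YB
k=inverse_kinematics(W(-.185,0,.12),q(A));print(np.round(k,2))
move_ptp(W(-.185,0,.12),q(A)); move_gripper(.06,30)
movel(W(-.185,0,.022),speed=.12)
f0=read_ft_force();print(read_time_s(),read_eef_pos().round(4),read_qpos().round(2),f0.round(2),read_finger_gap())
for x in [-.165,-.150,-.13]:
    movel(W(x,0,.022),speed=.05); f=read_ft_force()-f0; print(x,f.round(2))
    if abs(f[0])>6: break
print(read_time_s()); shot("scene","s1.png"); shot("top","t1.png"); shot("wrist","w3.png")
E
python3 -c "
import cv2
a=cv2.imread('pics/s1.png')[210:400,240:440];b=cv2.imread('pics/t1.png')[190:380,240:440];cv2.imwrite('pics/st1.png',cv2.resize(cv2.hconcat([a,b]),None,fx=2,fy=2,interpolation=2))"
```

```text
[ 0.86  0.25 -1.07  2.23  0.3   0.81  1.14]
9.2333 [0.4056 0.0217 0.0224] [ 0.63  0.46 -0.85  2.27  0.6   0.64  0.88] [ 0.8  -0.54 -0.35] 0.06027765606271296
-0.165 [-0.9  -0.63 -1.1 ]
-0.15 [-0.49  0.86  0.14]
-0.13 [-0.84  1.09  0.4 ]
10.7833
```

View pics/st1.png

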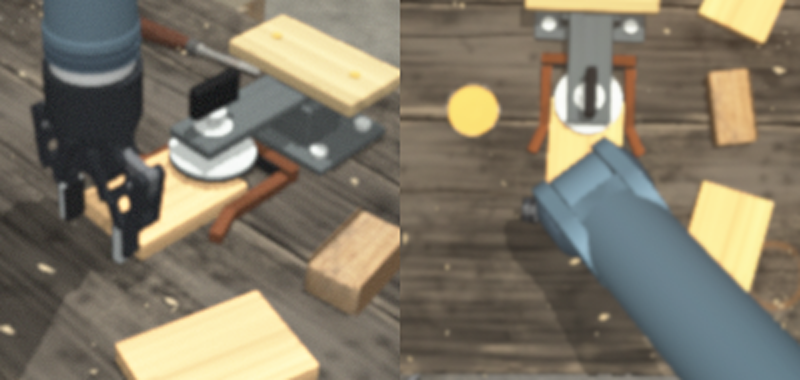

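View pics/w3.png

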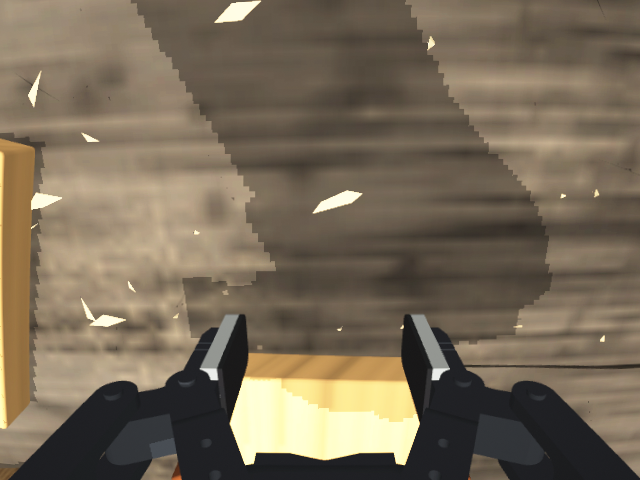

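```bash
python3 - <<'E'
from h import *
f0=np.array([.5,-.3,-.3])
stop=False
for x in [-.115,-.105,-.0975]:
    movel(W(x,0,.022),speed=.04); f=read_ft_force()-f0; print(x,f.round(2))
    if f[0]<-6: stop=True;break
while not stop and x<-.078:
    x+=.001; movel(W(x,0,.022),speed=.02); f=read_ft_force()-f0; print(round(x,4),Binv(read_eef_pos()).round(4),f.round(2))
    if f[0]<-5: break
print(read_time_s())
P=camera_params("wrist");shot("wrist","w4.png");shot("top","t2.png");shot("scene","s2.png")
E
```

```text
-0.115 [-0.43  0.2  -0.13]
-0.105 [ 0.37 -0.42  0.35]
-0.0975 [-1.06 -0.75  0.83]
-0.0965 [-0.0964  0.    ] [-1.17 -0.59 -0.41]
-0.0955 [-0.0958 -0.    ] [-1.7  -0.08  0.63]
-0.0945 [-0.0946 -0.0001] [-0.77  0.16  0.39]
-0.0935 [-0.0933 -0.    ] [-0.84  0.71  0.1 ]
-0.0925 [-0.0923 -0.    ] [-1.2   0.17 -0.35]
-0.0915 [-0.0913  0.    ] [-0.87  0.34  0.46]
-0.0905 [-0.0903  0.    ] [-0.83  0.    0.37]
-0.0895 [-0.0894 -0.    ] [-1.51 -0.09  0.39]
-0.0885 [-0.0883  0.    ] [-1.19  0.53  0.29]
-0.0875 [-0.088 -0.   ] [-3.48  0.77  2.43]
-0.0865 [-0.0877 -0.    ] [-5.65  0.21  3.76]
14.95
```

View pics/w4.png

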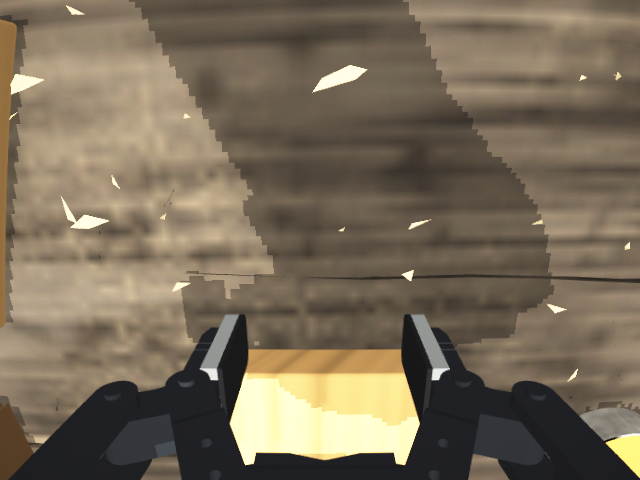

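```bash
python3 - <<'E'
from h import *
A=np.pi+YB
movel(W(-.0855,0,.022),speed=.02); print(Binv(read_eef_pos()).round(4),read_ft_force().round(2))
movel(W(-.095,0,.022),speed=.03)
movel(W(-.125,0,.022),speed=.15)
movel(W(-.125,0,.17),speed=.2)
move_ptp(W(-.02,0,.22),q(A))
print(read_time_s(),read_eef_pos(),read_qpos().round(2))
P=camera_params("wrist"); shot("wrist","w5.png")
for n in ["packer","knob_grip"]:
    for r in tip_of("wrist",n)[:3]: print(n,np.round(r["at"],1),round(r["confidence"],2),ray("wrist",r["at"],.096 if n!="packer" else 0,P).round(4))
print(read_ft_force().round(2),read_ft_torque().round(3))
hx=[W(-.078,.042,.018),W(-.078,-.042,.018),W(-.027,0,.108),W(.027,0,.108)];print(proj("wrist",hx).round(1))
E
```

```text
[-0.0873 -0.    ] [-6.03 -0.53  5.04]
17.6 [0.56942582 0.01854637 0.2182293 ] [ 0.7   0.44 -0.99  1.79  0.4   1.14  1.13]
packer [119.4  46.7] 0.77 [ 0.4319 -0.1389  0.    ]
packer [133.8 372.9] 0.69 [ 0.7319 -0.1765  0.    ]
knob_grip [321.2 277.9] 0.94 [0.5905 0.0171 0.096 ]
[0.23 0.21 0.53] [0.021 0.03  0.045]
[[377.2 147.3]
 [269.2 147.2]
 [322.8 245.9]
 [322.8 325.2]]
```

View pics/w5.png

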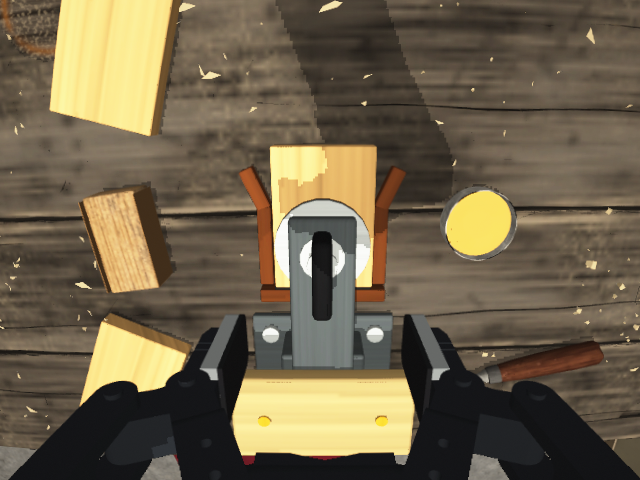

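Packer sits square in the guide. Its outer end is at row 146, where home projects to 147, and the force rose at the expected place. Now I'll grip the knob.

```bash
cat >> h.py <<'E'
from scipy.spatial.transform import Rotation as Rn
def ang():
    x=Rn.from_quat(read_tcp_rot()).as_matrix()[:,0]; return np.arctan2(x[1],x[0])
def tq(n=4):
    T=[];F=[]
    for _ in range(n): T.append(read_ft_torque());F.append(read_ft_force());pause(.01)
    return np.array(T),np.mean(F,0)
A0=np.pi+YB
def turn(th,w=.6,z0=.096):
    # th = clockwise angle from start
    p=W(0,0,z0-.0024*th); cur=(A0-ang()+1)%(2*np.pi)-1
    movel(p,q(A0-th),speed=max(np.linalg.norm(np.array(p)-read_eef_pos()),1e-4)*w/max(abs(th-cur),.02))
E
python3 - <<'E'
from h import *
move_gripper(.045)
movel(W(0,0,.13),q(A0),speed=.15); movel(W(0,0,.096),speed=.08)
T,F=tq();print(read_time_s(),T.mean(0).round(3),F.round(2),read_effort().round(2)[6])
move_gripper(.0,40)
T,F=tq();print(read_time_s(),read_finger_gap(),T.round(3),F.round(2),read_effort().round(2)[6],read_eef_pos().round(4),ang())
t=read_time_s();turn(.3);t2=read_time_s();print(t2-t,'ang',A0-ang(),read_qpos().round(2))
T,F=tq(6);print(T[:,2].round(3),T.mean(0).round(3),F.round(2),read_effort()[6].round(3),read_finger_gap(),read_eef_pos().round(4))
shot("scene","s3.png")
E
python3 -c "
import cv2
a=cv2.imread('pics/s3.png')[180:370,240:440];cv2.imwrite('pics/s3c.png',cv2.resize(a,None,fx=3,fy=3,interpolation=2))"
```

```text
19.425 [-0.01   0.008 -0.012] [-0.29  0.15  0.39] -0.0
19.8417 0.012546701548567499 [[-0.439  0.186  0.044]
 [-0.503  0.195  0.088]
 [-0.474  0.21   0.049]
 [-0.476  0.214  0.035]] [-1.18 -2.45  3.41] -0.02 [0.5904 0.0167 0.0967] 3.1207059337883134
0.4499999999999993 ang 0.298832549297543 [ 0.54  0.6  -0.8   1.83  0.53  0.94  0.75]
[-0.082 -0.04  -0.084 -0.049 -0.025 -0.033] [-0.757  0.283 -0.052] [-1.29 -3.51  5.73] 0.06 0.01255414826231651 [0.5905 0.0168 0.0959]
```

View pics/s3c.png

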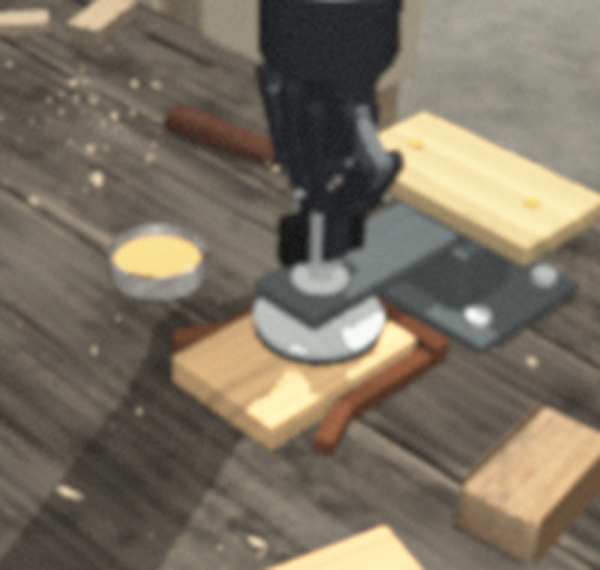

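```bash
sed -i 's/^O=.*/O=np.array([.5902,.0168]);YB=-.020/; s/z0=.096)/z0=.0966)/' h.py; sed -i 's/YB=-.020;*$/YB=-.020/' h.py
python3 - <<'E'
from h import *
for th in [.5,.7,.8,.9,1.0]:
    turn(th); T0=read_ft_torque(); e=read_effort()[6]
    T,F=tq(3);T=np.vstack([T0,T]);print(th,round(A0-ang(),3),T[:,2].round(3),T.mean(0).round(3),F.round(2),round(e,3),read_effort()[6].round(3),read_eef_pos().round(4),read_qpos()[6].round(2))
print(read_time_s())
E
```

```text
0.5 0.498 [ 0.039  0.039 -0.067 -0.045] [-0.443 -0.029 -0.009] [-0.23 -2.12  2.84] 0.04 0.041 [0.5905 0.0168 0.0954] 0.58
0.7 0.697 [-0.065 -0.065 -0.043 -0.044] [-0.444 -0.131 -0.054] [ 0.48 -2.18  2.8 ] 0.005 0.031 [0.5905 0.0168 0.095 ] 0.4
0.8 0.796 [-0.058 -0.058 -0.052 -0.016] [-0.419 -0.252 -0.046] [ 0.83 -1.99  1.82] -0.018 0.022 [0.5905 0.0168 0.0948] 0.31
0.9 0.896 [-0.045 -0.045 -0.039 -0.042] [-0.398 -0.355 -0.043] [ 0.72 -2.01  2.28] -0.017 0.021 [0.5905 0.0169 0.0945] 0.22
1.0 0.996 [-0.003 -0.003 -0.035  0.009] [-0.403 -0.421 -0.008] [ 2.34 -1.84  1.47] -0.018 0.02 [0.5906 0.0169 0.0943] 0.13
22.1083
```

```bash
cat > t.py <<'E'
import sys
from h import *
a,b,s=map(float,sys.argv[1:4])
th=a
while th<b+1e-6:
    turn(th,w=.8); e=read_effort()[6]
    T,F=tq(10);print(round(th,2),round(A0-ang(),3),'tz %.3f'%T[:,2].mean(),'e %.3f'%e,read_effort()[6].round(3),F.round(1),read_eef_pos().round(4)[2],read_qpos()[6].round(2))
    if T[:,2].mean()>.11: break
    th+=s
print(read_time_s())
E
python3 t.py 1.1 1.7 .1
```

```text
1.1 1.097 tz -0.049 e -0.019 0.021 [ 2.6 -1.9  1. ] 0.094 0.04
1.2 1.197 tz -0.043 e -0.023 0.024 [ 3.3 -2.   0.1] 0.0938 -0.05
1.3 1.297 tz -0.032 e -0.025 0.024 [ 3.7 -1.5 -0.3] 0.0936 -0.13
1.4 1.397 tz -0.030 e -0.026 0.023 [ 4.5 -1.4 -0.4] 0.0933 -0.22
1.5 1.497 tz -0.040 e -0.004 0.04 [ 5.  -1.2 -1.1] 0.0931 -0.31
1.6 1.597 tz -0.056 e -0.004 0.039 [ 4.7 -1.5 -1. ] 0.0928 -0.4
1.7 1.697 tz -0.052 e -0.004 0.039 [ 5.1 -1.5 -0.9] 0.0926 -0.49
24.4417
```

```bash
sed -i 's/if T\[:,2\].mean()>.11/if abs(T[:,2].mean())>.09/' t.py
python3 t.py 1.8 2.6 .1
```

```text
1.8 1.797 tz -0.043 e -0.004 0.039 [ 4.8 -1.6 -1. ] 0.0924 -0.58
1.9 1.897 tz -0.048 e -0.004 0.039 [ 5.2 -1.3 -1. ] 0.0921 -0.67
2.0 1.997 tz -0.043 e -0.004 0.039 [ 5.  -1.4 -0.9] 0.0919 -0.76
2.1 2.097 tz -0.034 e 0.000 0.043 [ 5.3 -1.6 -1. ] 0.0916 -0.85
2.2 2.198 tz -0.067 e 0.025 0.068 [ 5.2 -1.4 -0.7] 0.0914 -0.94
2.3 2.298 tz -0.095 e 0.049 0.093 [ 5.  -1.9 -0.3] 0.0912 -1.03
26.4417
```

```bash
sed -i 's/>.09: break/>.25: break/' t.py
python3 t.py 2.4 2.45 .1; python3 t.py 2.54 2.55 .1
```

```text
2.4 2.398 tz -0.122 e 0.082 0.123 [ 4.8 -1.7 -0.9] 0.091 -1.12
26.775
2.54 2.538 tz -0.143 e 0.112 0.145 [ 5.4 -1.7 -0.2] 0.0907 -1.25
27.15
```

The torque stayed flat until about 2.09 rad and then rose, so contact is clear. The turn past contact is 0.45 rad, about 7–9 N. Releasing and checking.

```bash
python3 - <<'E'
from h import *
move_gripper(.045)
p=read_eef_pos(); p[2]=.16; movel(p,speed=.1); p[2]=.27; movel(p,speed=.2)
k=read_qpos(); k[6]+=2.538; move_j(k)
p=W(-.02,0,.27); movel(p,q(A0),speed=.1)
print(read_time_s(),read_ft_force().round(2))
P=camera_params("wrist");shot("wrist","w6.png");shot("scene","s4.png")
for r in tip_of("wrist","packer")[:4]: print(np.round(r["at"],1),ray("wrist",r["at"],0,P).round(4))
print(proj("wrist",[W(-.078,.042,.018),W(-.078,-.042,.018)]).round(1))
E
python3 -c "
import cv2
a=cv2.imread('pics/s4.png')[200:350,260:460];cv2.imwrite('pics/s4c.png',cv2.resize(a,None,fx=4,fy=4,interpolation=2))"
```

```text
31.6083 [ 1.11  0.65 -0.02]
[155.5 343.3] [ 0.7317 -0.1759  0.    ]
[148.9  54. ] [ 0.4332 -0.138   0.    ]
[[370.2 138.2]
 [276.5 138.2]]
```

View pics/w6.png

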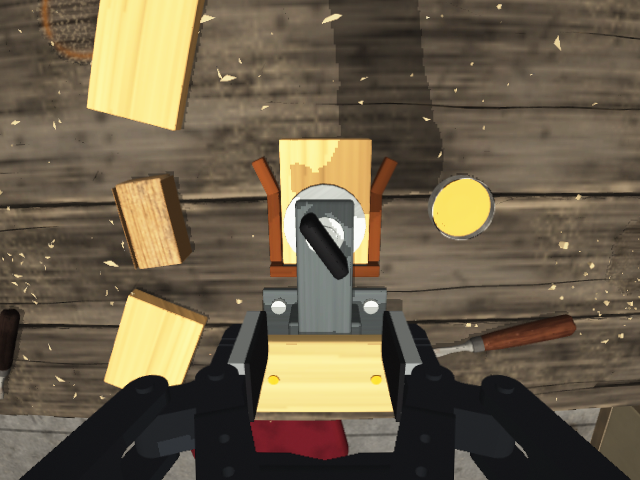

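View pics/s4c.png

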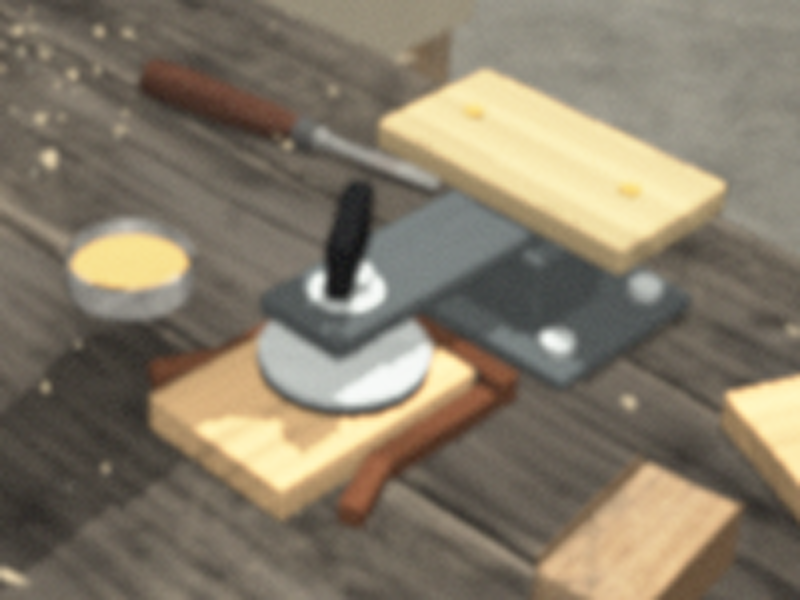

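The pad bears on the packer and the packer is still home, with its outer end at row ~138.5 against an expected 138.2. The bar lies about 0.6 rad from the bracket line, which is the same as −2.54 rad. The tin, block and chisel are untouched.

```bash
python3 -c "
from bench import *
sign_off();print(read_time_s())"
```

```text
the job is handed in; nothing more can be done
the job is handed in; nothing more can be done
```

The job is handed in: the packer is pushed home and the foot is screwed down to a light nip. The robot stands clear of everything, at about 32 s of the 72 s allowed.

- **Packer:** I picked the leftmost of the three look-alikes and pushed it along the guide with two fingers. The force started to rise where the back stop was expected, and I stopped at 6–7 N. After backing off, its outer end showed within about a pixel of the home position.
- **Foot:** I turned the knob 2.54 rad clockwise. Joint torque stayed flat at about 0.04 N m until about 2.09 rad, then climbed steadily to about 0.145 N m. The 0.45 rad past contact puts the nip at about 7–9 N by the stated stiffness, though I could not measure the load directly.
- **After letting go:** The knob stayed where I left it and the packer was still home. The wax tin, sanding block and chisel look unmoved.

Two readings disagreed:
- **Wrist torque sign:** The wrist moment about z was negative where I expected positive. I used its size, and it rose at the same point as the joint torque.
- **Knob position:** The cameras' estimates of the knob's sideways position differed by up to 18 mm. I relied on the close wrist view; when I gripped the knob it was about 1 mm off, and I corrected for that.

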